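# Fit the rod rest to the sloping stand and lock it with the T-key

## Task

Mount the rod rest (aluminium plate with the black graphite comb) on the sloping blue stand: pass the large ends of its two keyholes over the brass studs and slide it down the slope until it is fully home on them. Then take the red-handled T-key from the wooden block, push it fully in through the plate's slot and the stand's slot, give it a quarter turn so that its T-head locks under the stand, and let go. Leave the jars and the crucible where they stand.

Things in the scene. Friction and masses are not known exactly. Their poses are not given: they have to be found in the camera images.
- stand: Blue painted steel stand bolted to the bench (fixed), 121 mm deep (its x), 182 mm wide (its y) over the feet, up to 130 mm high at the rear. Origin: centre of its underside; z up; x points to its high rear side. The sloping deck is its top; it is open below.
- deck: Sloping top plate of the stand, 150 x 150 x 6 mm, rising away from the robot at 30 degrees to the level. Origin: centre of its top face, 92 mm above the bench. x: up the slope; y: across, level; z: square out of the top face. It carries two brass studs and has a T-slot.
- stud_a (a point): Foot of the brass stud at (46, 42, 0) mm in the deck's frame; the other stud is its twin at (46, -42, 0). Axes as the deck's. Neck 8 mm dia. to 8.5 mm above the deck, then a head 20 mm dia., 5 mm thick, top rim chamfered (top 13.5 mm above the deck).
- slot_mouth (a point): Centre of the deck's T-slot in its top face, at (-36, 0, 0) mm in the deck's frame; axes as the deck's. The slot is a round hole of 21 mm dia. with two ears along y: 46 mm over both ends, 15 mm wide (along x).
- comb_centre (a point): Centre of the rod rest's black graphite comb, half-way up. Axes are the rod rest's: z up as it lies. Comb 10 mm thick (x), 112 mm long (y), rising 22 mm above this point to the tops of its teeth; grip the middle tooth, 29 mm wide (y), closing along x. The plate's top is 22 mm below, its underside 28 mm below. Fully home, this point is at (8, 0, 28) mm in the deck's frame, axes along the deck's.
- plate_centre (a point): Centre of the underside of the rod rest's loose aluminium plate, 124 (x) x 130 (y) x 6 mm; about 0.36 kg in all. It lies flat on the bench at the start. Axes are the rod rest's; the comb's centre is at (8, 0, 28) mm from here. Fully home, this point lies on the deck's origin.
- keyhole_a (a point): Centre of the large end (30 mm dia.) of one keyhole, on the plate's underside, at (30, 42, 0) mm from plate_centre; the other is at (30, -42, 0). Axes are the rod rest's. Each narrows towards +x to a slot 14 mm wide. With the studs in the large ends and the plate down on the deck, it slides 16 mm towards its -x, down the slope, until the stud necks stop at the slot ends.
- plate_slot (a point): Centre of the rod rest's own T-slot, underside, at (-36, 0, 0) mm from plate_centre; axes are the rod rest's. Hole 29 mm dia., ears along y 54 mm over the ends and 23 mm wide. With the rod rest fully home it lies over the deck's slot.
- key_block: Wooden tool block (fixed), 130 (x) x 66 (y) x 40 mm high; origin: centre of its underside. The T-key hangs in a pocket 32 mm deep near x = +28 mm, its collar on the top face. An amber glass rod and a pick stand upright (to 188 and 175 mm above the bench) near (-46, -14) and (-34, 16) mm.
- key_centre (a point): Centre of the T-key's red handle bar, half-way up. Key axes: z along the shank towards the handle, x along the bar; the T-head is parallel to the bar. Bar 54 (x) x 14 (y) x 36 mm high; grip it across its 14 mm. About 0.18 kg. At the start it stands upright in the block, its x along the block's x, this point 70 mm above the bench.
- key_collar (a point): Centre of the underside of the T-key's collar (38 mm dia., 5 mm thick), 30 mm below key_centre; key axes. Below it: shank 16 mm dia.; T-head 40 (x) x 10 (y) mm from 15.5 to 25 mm below, lower edges tapered; nose ends 29 mm below. It enters with x along the deck's y, square to the deck; fully in, this point is 6 mm above the deck. A quarter turn either way locks it: x along the slope.
- jar_pink: Screw-lid jar, pink frit, black lid, 44 mm wide, 65 mm high; loose; origin: centre of its underside. To be left alone.
- jar_tan: Screw-lid jar, tan frit, white lid, 46 mm wide, 71 mm high; loose; origin: centre of its underside. To be left alone.
- jar_teal: Screw-lid jar, teal frit, white lid, 42 mm wide, 59 mm high; loose; origin: centre of its underside. To be left alone.
- crucible: Open clay crucible, 58 mm wide, 48 mm high; loose; origin: centre of its underside. To be left alone.
Not all that is in view belongs to the job. Of the things that look like the part that bears key_centre, the largest one is meant.

How it is judged:
On the way:
1. The rod rest hangs fully home on both studs, flat on the deck (x of comb_centre in the frame of deck between 0.003 and 0.013 m and y of comb_centre in the frame of deck between -0.0045 and 0.0045 m and z of comb_centre in the frame of deck between 0.0245 and 0.0315 m and angle between the z axis of comb_centre and the z axis of deck, either way round below 0.08 rad), for 0.2 s.
At the end, for the whole second after the job is handed in: Rod rest flat on the deck and fully home on both studs (5 mm along, 4.5 mm across, 3.5 mm up, 5 degrees); T-key within 6 mm of the slot centre, collar down on the plate (4 mm), square to the deck (8 degrees), handle bar along the slope (20 degrees); both at rest (all of step 1 and x of key_centre in the frame of deck between -0.042 and -0.03 m and y of key_centre in the frame of deck between -0.006 and 0.006 m and z of key_centre in the frame of deck between 0.032 and 0.04 m and angle between the z axis of key_centre and the z axis of deck, either way round below 0.14 rad and angle between the x axis of key_centre and the x axis of deck, either way round below 0.35 rad and linear speed of each of rod_comb, t_key below 0.02 m/s); the robot touches nothing.
It fails at once if a jar or the crucible is pushed more than 30 mm (distance of any of jar_pink, jar_tan, jar_teal, crucible from where it was at the start of the episode above 0.03 m).
It also fails if it takes over 64 s, if anything falls off the work surface, if the arm or the gripper's body presses on something with over 40 N, if the wrist force passes 120 N, or if a joint passes its speed limit or range.

## Robot

A 7-joint arm with a two-finger parallel gripper is mounted at the origin on the work surface; the furniture and walls round the work are solid. World frame = base frame: x ahead of the robot, y to its left, z up, the work surface at z = 0. Lengths are in m, angles in rad, forces in N, time in s.
With the tool pointing down it reaches from about 0.425 to 0.8 m from the base axis. Payload 8.3 kg.
Tool frame: the origin (TCP) lies at the very end of the fingers, on their centre line; the grasp point (between the pads) lies env.tcp_to_grasp behind it (env.tcp_to_grasp is the distance from the TCP to the grasp point, in m); z points along the fingers, y is the line along which they close (so a half turn about z gives the same grasp; the last joint's range is limited). The gripper opens to 85 mm and grips with 20 to 120 N. Pads are 22 mm wide; open, the fingers measure 114 mm over their backs; the gripper's body (76 mm by 85 mm) begins 54 mm behind the grasp point. The pads swing forward as they close: fully open they stand 13 mm farther back than shut.
Start: joints at [1.094, 0.383, 0.016, 1.37, -0.006, 1.388, -0.046], TCP at [0.251, -0.572, 0.231] pointing down, gripper open.
Joint ranges: [-2.95, 2.95], [-0.25, 2.06], [-1.52, 1.56], [0.18, 2.33], [-1.44, 4.58], [0.02, 2.06], [-3.01, 3.01]. Speed limits (rad/s): [2.39, 2.39, 3.01, 3.01, 3.14, 3.14, 3.14].

## Interface

Orientations are given as a rotation vector (axis times angle).
In Python, from station import env gives the robot as it stands. The module is installed in compiled form; this text tells all that it offers. Calls block until the motion is done:
- env.reach(position, orientation): joint-space move of the TCP to a pose.
- env.line_to(position, rot=None, speed=0.15, until_force=None): straight line of the TCP; rot=None keeps the orientation; speed is the mean speed in m/s. With until_force (N) it stops when the force on the tool has changed by that much, and returns True; else False.
- env.movej(angles): joint-space move.
- env.gripper_open() and env.grab(strength=None): open the fingers fully, or close them until they stop; strength is the grip in N (None keeps the last).
- env.wait(seconds).
- env.solve_ik(position, orientation): joint angles nearest the present ones, or None.
- env.snapshot(name): name is "scene" or "top" or "wrist"; returns (picture, depth): 420x560x3 uint8, blue, green, red; 420x560 float32, m along the optical axis (not along the pixel's ray), 0 where there is no reading.
- env.calibration(name): a dict with "fovy" (degrees; the focal length in pixels is half the picture's height over the tangent of half this angle, whatever the lens; pixels are square), "cx", "cy" (the principal point, pixels), "R" (3x3) and "t" (3): a world point X has camera coordinates R X + t; the wrist camera has in their place "T_tool_cam" (4x4, takes a point from camera to tool coordinates, whose origin is the TCP and whose axes are the flange's). Camera axes: x right, y down, z forward; pixel columns grow to the right and rows downward; lengths in m; the calibration is good to about 2 mm. A picture is of the moment at which its call begins: read the wrist's pose just before it. calibration takes no time and is no camera call.
A pose or a line that the arm cannot do raises env.PlanningError and nothing moves.
- env.hand_in(): hands the job in; it is judged then, once.
Readings, each from a call of its own:
- env.read_t(): time.
- env.read_joints(): joint angles.
- env.read_joint_velocities(): joint speeds.
- env.read_effort(): joint torques, N m.
- env.read_eef_pos(): TCP position.
- env.read_tcp_rot(): TCP orientation.
- env.read_force(): force on the tool from outside, world axes, zero at the start.
- env.read_ft_torque(): the same for the moment, N m.
- env.read_width(): opening from 0.0 (shut) to 1.0 (fully open).
- env.read_gripper_force(): force on a finger pad.
Only numpy, scipy, OpenCV 4.12 (cv2) and the standard library are available. Lean on these libraries where they do the work, as an engineer would, in place of code of your own. Each camera call takes 0.05 s, during which the arm holds its last target. There are 200 camera calls.

## Working session

There is one attempt and no reset: what is moved stays moved. The work goes in short steps, each a Python script; the robot and the scene stay as the last script left them, time stands still between calls to the robot, and variables do not carry over. Pictures are saved under pics/ and viewed, at most 10 in all, crops included, and the job is handed in when it is done.

```bash
mkdir -p pics
cat > h.py <<'E'
import numpy as np, cv2
from station import env
from scipy.spatial.transform import Rotation as R
def snap(n):
    if n=="wrist":
        p=np.array(env.read_eef_pos()); r=R.from_rotvec(env.read_tcp_rot()).as_matrix()
    im,d=env.snapshot(n); c=env.calibration(n)
    f=im.shape[0]/2/np.tan(np.radians(c["fovy"])/2)
    v,u=np.mgrid[:im.shape[0],:im.shape[1]]
    P=np.stack([(u-c["cx"])/f*d,(v-c["cy"])/f*d,d],-1)
    if n=="wrist":
        T=np.array(c["T_tool_cam"]); W=(P@T[:3,:3].T+T[:3,3])@r.T+p
    else:
        W=(P-np.array(c["t"]))@np.array(c["R"])
    W[d==0]=np.nan
    return im,W
E
python3 - <<'E'
from h import *
for n in ("scene","top"):
    im,W=snap(n); cv2.imwrite(f"pics/{n}.png",im); np.save(n+".npy",W)
print(env.read_t(),env.tcp_to_grasp,env.calibration("wrist"),env.read_eef_pos(),env.read_tcp_rot())
E
```

```text
0.1 0.0187 {'fovy': 69.02711753577084, 'cx': 284.00913591631297, 'cy': 218.00117670350136, 'T_tool_cam': array([[-6.64705351e-04, -9.52350270e-01, -3.05005773e-01,
         7.73800425e-02],
       [ 9.99999050e-01, -2.64624070e-04, -1.35305608e-03,
         2.11473403e-04],
       [ 1.20787145e-03, -3.05006383e-01,  9.52349541e-01,
        -1.43135526e-01],
       [ 0.00000000e+00,  0.00000000e+00,  0.00000000e+00,
         1.00000000e+00]])} [ 0.25114755 -0.57182445  0.23037922] [-3.07288970e+00 -6.45075517e-01  6.21062419e-04]
```

View pics/scene.png

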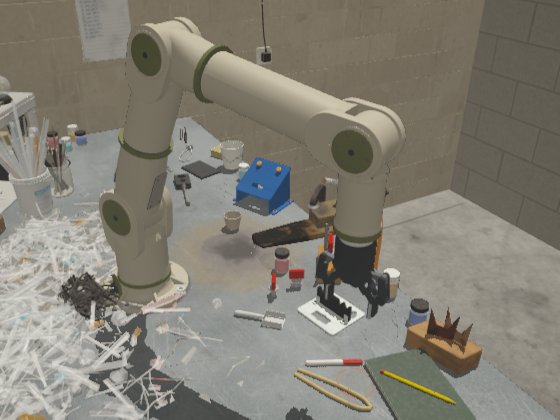

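View pics/top.png

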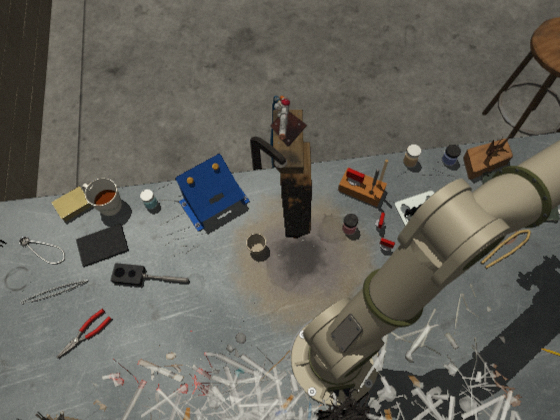

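The scene view shows the rod rest under the gripper (scene 333,311) and the blue stand at (265,185). In the top view the stand is at (212,190), the tool block at (362,187), and an obstacle, a torch on a block, at (293,190). Key candidates in the top view are the red bar in the block (355,176) and loose red keys at (381,220) and (387,243). I choose the one standing in the wooden block, and will check it in a wrist crop.

Run:
```python
from h import *
W=np.load("top.npy")
for n,(u,v) in dict(key=(355,175),loose1=(381,220),loose2=(387,243),block=(352,192),stand=(212,190),studA=(191,181),studB=(217,167),jarp=(350,220),plate=(412,200),cruc=(257,240),obst=(296,190),obst2=(293,160),obs3=(283,115),obs4=(262,150),obs5=(297,228),tan=(413,150),teal=(148,195)).items(): print(n,np.nanmedian(W[v-1:v+2,u-1:u+2].reshape(-1,3),0).round(3))
im,Ww=snap("wrist"); cv2.imwrite("pics/w1.png",im); np.save("w1.npy",Ww)
```

```text
key [ 0.501 -0.148  0.084]
loose1 [ 0.357 -0.199  0.056]
loose2 [ 0.286 -0.201  0.053]
block [ 0.475 -0.14   0.028]
stand [0.508 0.275 0.086]
studA [0.526 0.33  0.124]
studB [0.563 0.252 0.12 ]
jarp [ 0.367 -0.109  0.064]
plate [ 0.431 -0.321  0.008]
cruc [0.364 0.164 0.016]
obst [0.508 0.027 0.021]
obst2 [0.593 0.024 0.061]
obs3 [0.71  0.038 0.133]
obs4 [0.632 0.111 0.075]
obs5 [0.383 0.042 0.021]
tan [ 0.569 -0.342  0.07 ]
teal [0.536 0.467 0.058]
```

View pics/w1.png

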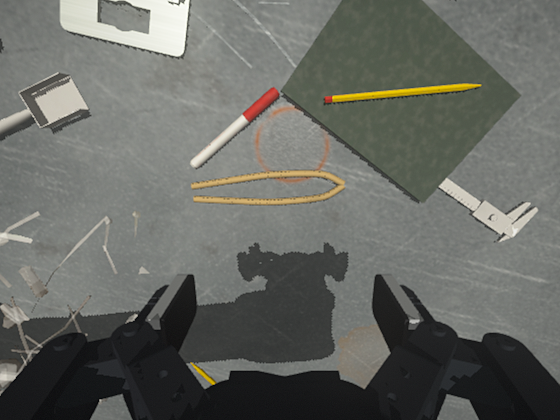

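```bash
cat >> h.py <<'E'
def look(target,psi,z=0.28,off=0.065):
    x=np.array([np.cos(psi),np.sin(psi)]); q=R.from_euler('z',psi)*R.from_euler('x',np.pi)
    env.reach([*(np.array(target)+off*x),z],q.as_rotvec())
E
python3 - <<'E'
from h import *
ims=[]
for i,(t,psi) in enumerate([((0.41,-0.35),0.6),((0.49,-0.155),1.2),((0.50,0.28),2.0)]):
    look(t,psi, 0.28 if i<2 else 0.33)
    im,W=snap("wrist"); np.save(f"v{i}.npy",W); np.save(f"i{i}.npy",im); ims.append(im)
    print(env.read_t(),env.read_eef_pos(),env.read_joints())
cv2.imwrite("pics/v01.png",cv2.resize(np.vstack([np.hstack(ims[:2]),np.hstack([ims[2],ims[2]*0])]),(800,600)))
E
```

```text
1.475 [ 0.46233655 -0.31540152  0.27956826] [ 0.68067029  0.23135861 -0.17047391  1.4640984   0.03998752  1.45014617
 -0.46477776]
2.425 [ 0.51323552 -0.09737805  0.27979283] [ 0.46435691  0.16441122 -0.38682665  1.55186588  0.0632888   1.43794811
 -0.30248713]
4.0833 [0.47418485 0.33733103 0.32961298] [-0.03892183  0.38733514 -0.89881297  1.27828875  0.30100302  1.6135125
 -0.4612709 ]
```

View pics/v01.png

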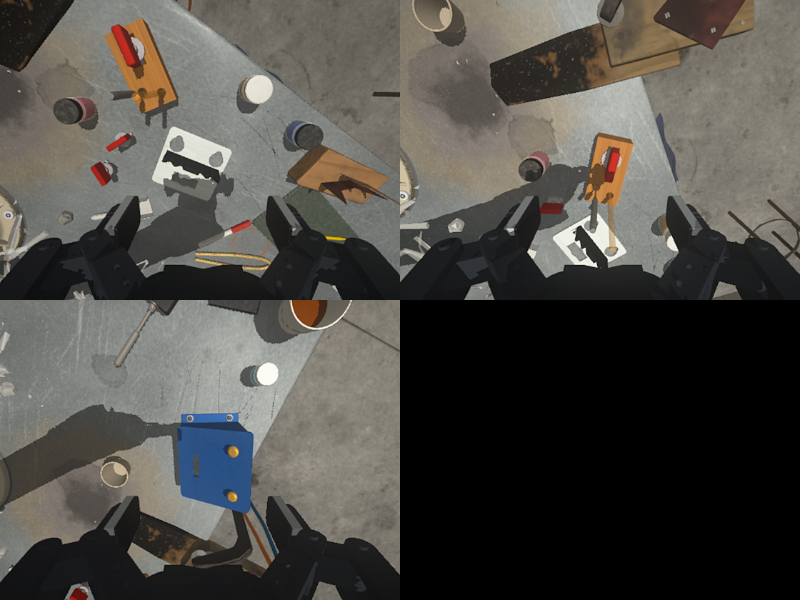

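The wrist views confirm the choice: the large red bar stands in the wooden block (panel 2, 611,163), and the two loose red keys, at (118,141) and (102,172) in panel 1, are smaller. The rod rest is at (190,160) in panel 1. In panel 3 the stand is at (213,465), with its studs at (232,451) and (232,497).

```bash
cat > m.py <<'E'
from h import *
def seg(i):
    return np.load(f"i{i}.npy").astype(int),np.load(f"v{i}.npy")
# rest
im,W=seg(0); g=np.linalg.norm(W[...,:2]-[0.42,-0.33],axis=-1)<0.13
v,u=np.mgrid[:420,:560]
box=g&(u>190)&(u<345)&(v>165)&(v<290)
pl=box&(im.min(-1)>150)&(W[...,2]<0.02)
lab=cv2.connectedComponentsWithStats(pl.astype(np.uint8))
k=1+np.argmax(lab[2][1:,4]); 
pl=pl
r=cv2.minAreaRect((W[pl][:,:2]*1000).astype(np.float32)); print("plate",r,np.median(W[pl][:,2]),pl.sum())
cb=box&(W[...,2]>0.035)&(W[...,2]<.06)&(im.max(-1)<90)
r=cv2.minAreaRect((W[cb][:,:2]*1000).astype(np.float32)); print("comb",r,W[cb][:,2].max(),cb.sum())
# key
for i in (0,1):
    im,W=seg(i); red=(im[...,2]>110)&(im[...,1]<70)&(im[...,0]<70)&(np.linalg.norm(W[...,:2]-[0.5,-0.15],axis=-1)<0.07)&(W[...,2]>.08)
    print("key",cv2.minAreaRect((W[red][:,:2]*1000).astype(np.float32)),np.median(W[red][:,2]),red.sum())
im,W=seg(2)
bl=(im[...,0]>im[...,2]+40)&(W[...,2]>.045)&(np.linalg.norm(W[...,:2]-[0.51,0.275],axis=-1)<0.13)
P=W[bl]
for _ in range(6):
    c=P.mean(0); n=np.linalg.svd(P-c,full_matrices=False)[2][2]; n*=np.sign(n[2]); P=W[bl][abs((W[bl]-c)@n)<0.003]
print("n",n,np.degrees(np.arccos(n[2])))
x=np.array([0,0,1])-n[2]*n; x/=np.linalg.norm(x); y=np.cross(n,x); print("yaw",np.degrees(np.arctan2(x[1],x[0])))
uv=np.c_[(P-c)@x,(P-c)@y]
lo,hi=np.percentile(uv,[.3,99.7],axis=0); print("ext",(hi-lo)*1000)
r=cv2.minAreaRect((uv*1000).astype(np.float32)); print(r)
ctr=c+(lo+hi)[0]/2*x+(lo+hi)[1]/2*y; print("deck centre",ctr)
br=(im[...,2]>im[...,0]+50)&(np.linalg.norm(W-ctr,axis=-1)<0.09)
h=(W-ctr)@n; br&=(h>.008)&(h<.016)
n_,l,s,_=cv2.connectedComponentsWithStats(br.astype(np.uint8))
for k in range(1,n_):
    if s[k,4]>15:
        q=W[l==k]-ctr; e=np.c_[q@x,q@y,q@n]*1000; a=(e.min(0)+e.max(0))/2; print("stud",s[k,4],a.round(1),np.ptp(e,axis=0).round(1),np.median(e[:,2]))
E
python3 m.py
```

```text
plate ((404.3605651855469, -335.876953125), (143.1384735107422, 163.0210418701172), 23.237375259399414) 0.006715608370766402 3523
comb ((392.6640625, -337.0755615234375), (10.773286819458008, 111.99222564697266), 11.153970718383789) 0.05234509716526925 769
key ((508.3979797363281, -149.6240692138672), (53.10140609741211, 13.505558967590332), 55.10422134399414) 0.08858625715641053 761
key ((508.295654296875, -148.81790161132812), (52.44586944580078, 12.560457229614258), 54.63037109375) 0.08814318829053908 333
n [-0.45040369 -0.21676504  0.86611167] 29.990112770181796
yaw 25.700039673355743
ext [149.48272336 148.68763854]
((-7.0670318603515625, -5.096992492675781), (150.38543701171875, 151.09788513183594), 89.89507293701172)
deck centre [0.51689455 0.28135166 0.09268516]
stud 179 [45.9 42.4 12.3] [18.5 17.1  4.6] 12.991855534899566
stud 150 [ 45.7 -41.6  12.3] [18.5 17.5  6.7] 13.066944419095117
```

```bash
cat >> h.py <<'E'
n=np.array([-0.4505,-0.2168,0.8660]); n/=np.linalg.norm(n)
dx=np.array([0,0,1])-n[2]*n; dx/=np.linalg.norm(dx); dy=np.cross(n,dx)
RD=np.c_[dx,dy,n]; D0=np.array([0.5169,0.2814,0.0922])
RG=R.from_euler('z',np.pi/2).as_matrix()@R.from_euler('x',np.pi).as_matrix()
rv=lambda M:R.from_matrix(M).as_rotvec()
DZ=-0.0107
def deckpose(p): return D0+RD@(np.array(p)+[0,0,DZ]), rv(RD@RG)
E
python3 - <<'E'
from h import *
im,W=np.load("i0.npy"),np.load("v0.npy")
Rr=R.from_euler('z',11.15,degrees=True).as_matrix(); C=np.array([.3927,-.3371,.028])
# keyhole check: bench-level or dark pixels inside plate region -> expected centres
for s in (1,-1): print("kh exp",C+Rr@[.022,.042*s,-.022])
for p in ((249,203),(302,220)): print("kh seen",W[p[1]-2:p[1]+3,p[0]-2:p[0]+3].reshape(-1,3).mean(0).round(4))
rot=rv(Rr@RG); g=C+[0,0,DZ]
j=[env.solve_ik(g+[0,0,h],rot) for h in (0.15,0,.27)]+[env.solve_ik(*deckpose(p)) for p in ([.024,0,.12],[.024,0,.028],[.007,0,.028])]
print(np.round([q if q is not None else [9]*7 for q in j],2))
env.reach(g+[0,0,.15],rot); im,W=snap("wrist"); cv2.imwrite("pics/pre.png",im); np.save("pre.npy",W)
cb=(W[...,2]>.035)&(W[...,2]<.06)&(im.max(-1)<90)&(np.linalg.norm(W[...,:2]-C[:2],axis=-1)<.07)
print(cv2.minAreaRect((W[cb][:,:2]*1000).astype(np.float32)),env.read_t())
E
```

```text
kh exp [ 0.40616285 -0.29163846  0.006     ]
kh exp [ 0.42240662 -0.3740529   0.006     ]
kh seen [ 0.4048 -0.2934  0.0012]
kh seen [ 0.4263 -0.3707  0.0009]
[[ 1.05  0.23 -0.47  1.74  0.11  1.2   0.75]
 [ 1.08  0.42 -0.51  1.89  0.26  0.9   0.63]
 [ 1.02  0.15 -0.42  1.55  0.06  1.45  0.79]
 [ 0.4  -0.1  -0.94  2.07 -0.05  0.61 -0.08]
 [ 0.22  0.19 -0.87  2.07  0.51  0.47 -0.56]
 [ 0.23  0.17 -0.88  2.11  0.51  0.44 -0.56]]
((392.4126892089844, -336.8619079589844), (8.817994117736816, 112.27406311035156), 11.454132080078125) 6.6167
```

Run:
```python
from h import *
C=np.array([.3926,-.3370,.028]); Rr=R.from_euler('z',11.3,degrees=True).as_matrix(); rot=rv(Rr@RG); g=C+[0,0,DZ]
print(env.line_to(g,rot,speed=.12,until_force=10))
env.grab(80); print(env.read_width(),env.read_gripper_force(),env.read_eef_pos(),g)
env.line_to(g+[0,0,.27],speed=.25); print(env.read_width(),env.read_force())
p,r=deckpose([.024,0,.12])
env.reach([.50,0.0,.31],rv(R.from_euler('z',18,degrees=True).as_matrix()@RG))
env.reach(p,r); print(env.read_t(),env.read_eef_pos()-p, env.read_force())
env.line_to(deckpose([.024,0,.055])[0],speed=.15)
for n_ in("scene","wrist"):
    im,W=snap(n_); np.save("c_"+n_,W); cv2.imwrite(f"pics/c_{n_}.png",im)
a=cv2.resize(cv2.imread("pics/c_scene.png")[130:235,195:335],(560,420)); cv2.imwrite("pics/c.png",cv2.resize(np.hstack([a,im]),(800,300)))
```

```text
False
0.10703716537124987 78.63263368606567 [ 0.39276784 -0.33708436  0.01755778] [ 0.3926 -0.337   0.0173]
0.10790433501366845 [-0.06492791  0.073224   -4.14608626]
12.375 [ 0.00112214 -0.00107376  0.00087335] [ 0.43534611  0.01146223 -2.32971058]Traceback (most recent call last):
  File "<stdin>", line 9, in <module>
station.PlanningError: the arm cannot follow that straight line within its joint ranges
```

Run:
```python
from h import *
print(np.round(env.read_joints(),3))
for h in (.12,.1,.08,.06,.055,.04,.028):
    q=env.solve_ik(*deckpose([.024,0,h])); print(h,None if q is None else np.round(q,3))
```

```text
[ 0.777 -0.177 -1.242  2.064 -0.24   0.62   0.1  ]
0.12 [ 0.776 -0.178 -1.244  2.065 -0.24   0.619  0.1  ]
0.1 [ 0.933 -0.087 -1.446  2.066 -0.079  0.565 -0.032]
0.08 [ 0.8    0.156 -1.454  2.067  0.446  0.574 -0.481]
0.06 [ 0.659  0.232 -1.348  2.067  0.605  0.571 -0.616]
0.055 [ 0.675  0.296 -1.397  2.066  0.722  0.602 -0.708]
0.04 [ 0.32   0.178 -0.973  2.07   0.491  0.495 -0.537]
0.028 [ 0.308  0.22  -0.974  2.066  0.577  0.489 -0.609]
```

Run:
```python
from h import *
env.movej([.4,-.1,-.94,2.07,-.05,.61,-.08]); print(env.read_eef_pos()-deckpose([.024,0,.12])[0])
for h in (.12,.09,.06,.028):
    q=env.solve_ik(*deckpose([.024,0,h])); print(h,None if q is None else np.round(q,3))
p,r=deckpose([.024,0,.055])
try: env.line_to(p,r,speed=.1)
except env.PlanningError as e: print(e)
print(env.read_eef_pos()-p,np.round(env.read_joints(),3),env.read_t(),env.read_width())
for n_ in("scene","wrist"):
    im,W=snap(n_); np.save("c_"+n_,W); cv2.imwrite(f"pics/c_{n_}.png",im)
a=cv2.resize(cv2.imread("pics/c_scene.png")[130:235,195:335],(560,420)); cv2.imwrite("pics/c.png",cv2.resize(np.hstack([a,im]),(800,300)))
```

```text
[-0.00011464  0.00189167  0.00044928]
0.12 [ 0.401 -0.101 -0.939  2.071 -0.047  0.609 -0.078]
0.09 [ 0.423  0.005 -1.01   2.074  0.139  0.55  -0.236]
0.06 [ 0.397  0.12  -1.032  2.072  0.372  0.515 -0.434]
0.028 [ 0.311  0.221 -0.977  2.066  0.58   0.49  -0.611]
[ 0.00031719 -0.00017702  0.00057998] [ 0.345  0.126 -0.98   2.072  0.383  0.506 -0.446] 13.7167 0.10402129789844726
```

View pics/c.png

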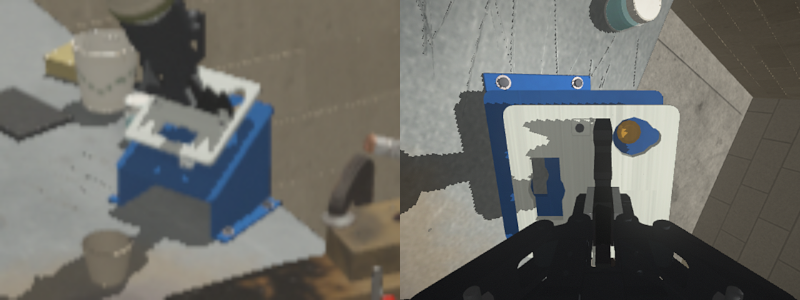

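The plate hangs square above the deck, and one stud is visible through its keyhole (629,133). I'll lower it and slide it home.

Run:
```python
from h import *
def loc(): return (RD.T@(env.read_eef_pos()-D0)-[0,0,DZ])*1000
p,r=deckpose([.024,0,.0265])
print(env.line_to(p,r,speed=.05,until_force=10),loc().round(1),(RD.T@env.read_force()).round(1),env.read_t())
l=loc()/1000
if l[2]<.031:
    print(env.line_to(deckpose([.0055,0,.0272])[0],r,speed=.03,until_force=25),loc().round(1),(RD.T@env.read_force()).round(1),env.read_t(),env.read_width())
```

```text
True [24.1 -0.4 28.1] [-1.1 -0.7 12.6] 14.3667
False [ 8.2  0.4 28.1] [3.5 0.5 6.1] 15.0583 0.099507186707198
```

```bash
cat >> h.py <<'E'
def keyfind(W,im,c=(.508,-.149)):
    red=(im[...,2].astype(int)>110)&(im[...,1]<70)&(im[...,0]<70)&(np.linalg.norm(W[...,:2]-c,axis=-1)<0.06)&(W[...,2]>.08)
    return cv2.minAreaRect((W[red][:,:2]*1000).astype(np.float32)),np.median(W[red][:,2]),red.sum()
E
python3 - <<'E'
from h import *
env.gripper_open()
env.line_to(deckpose([.008,0,.10])[0],speed=.2)
im,W=snap("wrist"); cv2.imwrite("pics/home.png",cv2.resize(im,(480,360))); np.save("home.npy",W)
print(env.read_t())
env.reach([.50,0.05,.30],rv(R.from_euler('z',70,degrees=True).as_matrix()@R.from_euler('x',np.pi).as_matrix()))
rot=rv(R.from_euler('z',54.9,degrees=True).as_matrix()@R.from_euler('x',np.pi).as_matrix())
env.reach([.5083,-.1492,.23],rot)
im,W=snap("wrist"); print(keyfind(W,im),env.read_t(),np.round(env.read_joints(),2))
E
```

```text
16.475
(((508.25653076171875, -149.39242553710938), (52.7429084777832, 12.854155540466309), 54.87113952636719), np.float64(0.08836991793160218), np.int64(721)) 18.3583 [ 0.92  0.27 -0.84  1.6   0.21  1.36 -0.55]
```

View pics/home.png

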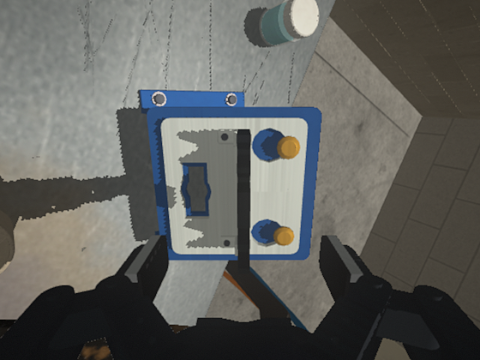

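The plate is home: the brass studs sit at the narrow ends (288,147) and (284,235), and the slots are aligned at (197,187). Next is the key.

```bash
cat >> h.py <<'E'
KZ=-0.0167
def keypose(p): return D0+RD@(np.array(p)+[0,0,KZ]), rv(RD@RG)
def kloc(): return (RD.T@(env.read_eef_pos()-D0)-[0,0,KZ])*1000
E
python3 - <<'E'
from h import *
rot=rv(R.from_euler('z',54.9,degrees=True).as_matrix()@R.from_euler('x',np.pi).as_matrix())
k=np.array([.5083,-.1493,.0533])
print(env.line_to(k,rot,speed=.15,until_force=12))
env.grab(100); print(env.read_width(),env.read_gripper_force(),env.read_eef_pos()-k)
env.line_to(k+[0,0,.07],speed=.1); env.line_to(k+[0,0,.24],speed=.3)
print(env.read_width(),env.read_force(),env.read_t())
env.reach([.50,0.05,.30],rv(R.from_euler('z',75,degrees=True).as_matrix()@R.from_euler('x',np.pi).as_matrix()))
env.movej([.4,-.1,-.94,2.07,-.05,.61,-.08])
try:
    env.line_to(*keypose([-.036,0,.10]),speed=.12); 
except env.PlanningError as e: print(e)
print(kloc(),np.round(env.read_joints(),2),env.read_t())
im,W=snap("wrist"); cv2.imwrite("pics/ki.png",im); np.save("ki.npy",W)
E
```

```text
False
0.14893551444249578 98.79009241238236 [ 1.93677924e-04 -6.19698779e-05  2.82523458e-04]
0.14511386690934072 [-0.09762016 -0.1538024  -1.00455293] 21.9083
[-34.63842232  -0.17280315 100.33018682] [ 0.38 -0.14 -0.93  2.22 -0.1   0.48 -0.04] 24.375
```

View pics/ki.png

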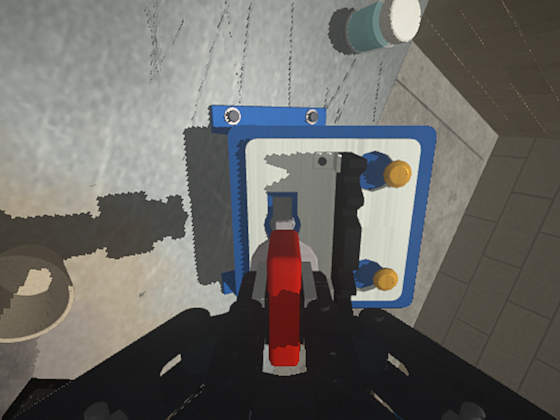

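The key is held square above the slot: handle at (285,300), slot ear at (284,210). I'll insert it.

Run:
```python
from h import *
p,r=keypose([-.036,0,.07])
env.line_to(p,r,speed=.1); print(kloc().round(1),np.round(env.read_joints(),2),(RD.T@env.read_force()).round(1))
print(env.line_to(keypose([-.036,0,.0345])[0],r,speed=.03,until_force=10))
print(kloc().round(1),(RD.T@env.read_force()).round(1),env.read_ft_torque().round(2),env.read_t(),env.read_width())
```

```text
[-35.5   0.2  70.1] [ 0.45 -0.01 -1.04  2.22  0.15  0.42 -0.27] [-2.   0.6 -1.3]
True
[-35.8  -0.2  36. ] [-1.  -0.5 11.7] [-0.44  0.62 -0.02] 25.95 0.1505111787486399
```

Run:
```python
from h import *
q=np.array(env.read_joints()); q[6]+=np.pi/2
env.movej(q)
x=R.from_rotvec(env.read_tcp_rot()).as_matrix()[:,0]
print(kloc().round(1),(RD.T@x).round(3),(RD.T@env.read_force()).round(1),env.read_ft_torque().round(2),env.read_width())
env.gripper_open(); env.wait(.2)
env.line_to(env.read_eef_pos()+RD@[0,0,.09],speed=.15)
im,W=snap("wrist"); cv2.imwrite("pics/end.png",im); print(env.read_t())
# red bar top in deck frame
E=(W-D0)@RD; red=(im[...,2].astype(int)>110)&(im[...,1]<70)&(im[...,0]<70)&(np.linalg.norm(E[...,:2]-[-.036,0],axis=-1)<.05)&(E[...,2]>.04)
e=E[red]*1000; t=e[:,2]>np.median(e[:,2])-3
print(cv2.minAreaRect(e[t][:,:2].astype(np.float32)),np.median(e[t][:,2]),red.sum())
```

```text
[-35.7  -0.2  36.1] [-1.     0.001 -0.   ] [-0.8 -0.5 -1.3] [-0.35  0.71 -0.05] 0.15172865515309322
29.3917
((-36.580963134765625, -0.043053627014160156), (13.013153076171875, 52.13694381713867), 89.51111602783203) 54.514542338869724 1303
```

View pics/end.png

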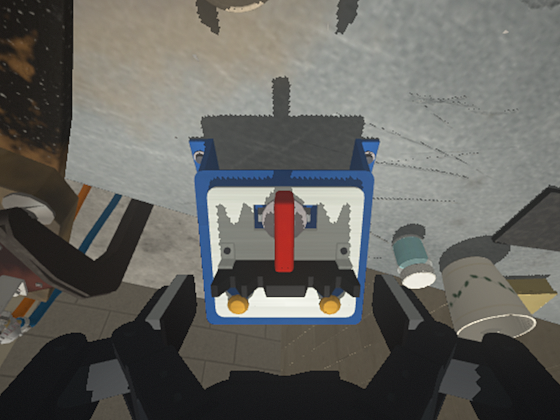

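The key's red bar (285,232) lies along the slope, centred and seated (top at 54.5 mm, about 54 expected). The studs at (238,305) and (330,305) are at the keyhole ends, and the gripper is clear.

```bash
python3 -c "
from station import env
env.wait(.3); print(env.hand_in())"
```

```text
the job is handed in; nothing more can be done
None
```

The job is handed in at about 30 s of the 64 s. The rod rest is fully home on both studs, and the T-key is fully in, turned a quarter and released. The jars and the crucible were never touched on purpose, though I did not re-measure them at the end.

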